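# Find the warped griddle plate with a straightedge

## Task

One of the griddle's two cooking plates has warped so that it is high in the middle. Lay the straightedge front to back over the middle of a plate, let go, and gently press down its near end and then its far end with the fingers: on the sound plate it stays firm, on the warped one it rocks. Find the warped plate, rock the straightedge both ways on it (near end first) and leave it lying there, without pressing hard or dropping it and without disturbing anything else.

Things in the scene. Friction and masses are not known exactly. Their poses are not given: they have to be found in the camera images.
- griddle: Fixed low countertop griddle, metal housing 310 x 310 mm, top of the housing 98 mm above the counter; origin on the counter under its middle. Its x axis points from its front (control panel, nearer the robot) to its back, y to its left. It carries two dark steel cooking plates side by side, each 220 mm (x) by 130 mm (y), faces about 6 mm above the housing.
- left_plate (a point): Middle of the face of the griddle's left (+y) cooking plate, 104 mm above the counter, axes as the griddle's. Either plate may be the warped one. The sound plate is flat all over; the warped one is level and just as high on a strip 20 mm to the front and back of its middle, and slopes evenly from there to 4 mm lower at its front and back edges.
- right_plate (a point): The same for the right (-y) cooking plate. On the warped plate a centred straightedge rests level on the middle strip; each end goes down about 3 mm under a push of 1 to 2 N, then stops, and comes back when let go. On the sound plate it does not go down.
- straightedge_mid (a point): Straightedge (0.3 to 0.6 kg, loose): a flat steel bar 200 mm long (x), 30 mm wide (y), 8 mm thick, with an upright black grip block in its middle 70 mm long (x), 18 mm wide (y), reaching from 8 to 50 mm above the bar's underside. This point is 30 mm above the underside, in the middle; z up. It starts flat on the counter to the left or right of the griddle.
- end_a (a point): Top face of the straightedge at its +x end, 90 mm from its middle, 8 mm above its underside: where to press. The ends are alike; either may lie to the front.
- end_b (a point): The same at its -x end, 90 mm from the middle.
- straightedge: The straightedge as a body, origin in the middle of its underside.
- turner: Bystander: kitchen turner with a wooden handle, 240 mm, lying on the counter on the other side of the griddle from the straightedge.
- jar: Bystander: amber glass jar, 60 mm diameter, 90 mm tall, origin under its centre.
- tin: Bystander: plain metal can, 72 mm diameter, 100 mm tall, origin under its centre.
- bowl: Bystander: metal bowl, 140 mm diameter, 60 mm tall, origin under its centre.
- mug: Bystander: white mug, 80 mm diameter, 90 mm tall, origin under its centre.
- shaker: Bystander: small steel shaker, 30 mm diameter, 42 mm tall, standing on the griddle's rear housing strip between the plates; origin under its centre.
Things that resemble listed ones, but are neither listed nor needed, are in the scene too. What is shaped like the straightedge but red is not meant.

How it is judged:
On the way, in this order (a step that is already met when the one before it is completed fails the run):
1. the straightedge is laid front to back over the middle of a plate (within 30 mm and 0.2 rad) and let go ((horizontal distance between straightedge_mid and left_plate below 0.03 m or horizontal distance between straightedge_mid and right_plate below 0.03 m) and angle between the x axis of straightedge_mid and the x axis of griddle, either way round below 0.2 rad and z of straightedge_mid in the frame of griddle between 0.128 and 0.139 m and contact force between the fingers and straightedge below 0.05 N), for 0.1 s.
2. on the warped plate, the fingers press its near end (at the end) and it rocks down there (((x of end_a in the frame of griddle below -0.03 m and horizontal distance between the grasp point and end_a below 0.045 m and z of end_a in the frame of griddle below 0.1105 m) or (x of end_b in the frame of griddle below -0.03 m and horizontal distance between the grasp point and end_b below 0.045 m and z of end_b in the frame of griddle below 0.1105 m)) and (horizontal distance between straightedge_mid and left_plate below 0.03 m or horizontal distance between straightedge_mid and right_plate below 0.03 m) and angle between the x axis of straightedge_mid and the x axis of griddle, either way round below 0.2 rad and z of straightedge_mid in the frame of griddle between 0.128 and 0.139 m and angle between straightedge_mid's own z axis and vertical above 0.022 rad and contact force between the fingers and straightedge above 0.5 N), for 0.1 s.
3. then they press its far end and it rocks down there (((x of end_a in the frame of griddle above 0.03 m and horizontal distance between the grasp point and end_a below 0.045 m and z of end_a in the frame of griddle below 0.1105 m) or (x of end_b in the frame of griddle above 0.03 m and horizontal distance between the grasp point and end_b below 0.045 m and z of end_b in the frame of griddle below 0.1105 m)) and (horizontal distance between straightedge_mid and left_plate below 0.03 m or horizontal distance between straightedge_mid and right_plate below 0.03 m) and angle between the x axis of straightedge_mid and the x axis of griddle, either way round below 0.2 rad and z of straightedge_mid in the frame of griddle between 0.128 and 0.139 m and angle between straightedge_mid's own z axis and vertical above 0.022 rad and contact force between the fingers and straightedge above 0.5 N), for 0.1 s.
At the end, for the whole second after the job is handed in: The straightedge lies at rest, let go, on the warped plate: its middle within 35 mm of the plate's middle, front to back within 0.2 rad (horizontal distance between straightedge_mid and warped_plate below 0.035 m and angle between the x axis of straightedge_mid and the x axis of griddle, either way round below 0.2 rad and z of straightedge_mid in the frame of griddle between 0.128 and 0.139 m and angle between straightedge_mid's own z axis and vertical below 0.07 rad and linear speed of straightedge below 0.01 m/s and contact force between the fingers and straightedge below 0.05 N); the robot touches nothing.
It fails at once if the straightedge is pressed or dropped onto a plate with more than 45 N (contact force between straightedge and sound_plate above 45 N or contact force between straightedge and warped_plate above 45 N).
It fails at once if the arm pushes on the griddle or its plates with more than 45 N (contact force between the arm and griddle above 45 N or contact force between the arm and sound_plate above 45 N or contact force between the arm and warped_plate above 45 N).
It fails at once if a bystander is moved more than 25 mm (distance of any of turner, jar, tin, bowl, mug, shaker from where it was at the start of the episode above 0.025 m).
It also fails if it takes over 72 s, if anything falls off the work surface, if the arm or the gripper's body presses on something with over 40 N, if the wrist force passes 120 N, or if a joint passes its speed limit or range.

## Robot

A 6-joint arm with a two-finger parallel gripper is mounted at the origin on the work surface. World frame = base frame: x ahead of the robot, y to its left, z up, the work surface at z = 0. Lengths are in m, angles in rad, forces in N, time in s.
With the tool pointing down it reaches from about 0.25 to 0.775 m from the base axis. Payload 4 kg.
Tool frame: the origin (TCP) lies where the fingers leave the gripper's body, on its centre line; the fingertips stand 97 mm ahead of it and the grasp point (between the pads) lies 78 mm ahead of it; z points along the fingers, x is the direction in which the jaws open and shut, and the axes are right-handed (so a half turn about z gives the same grasp; the last joint's range is limited). The gripper opens to 94 mm and grips with 3 to 60 N. Pads are 16 mm wide; open, the fingers measure 119 mm over their backs; the gripper's body (75 mm by 177 mm) begins 78 mm behind the grasp point.
Start: joints at [1.064, 0.087, 1.371, -0, 1.684, -0.103], TCP at [0.216, 0.506, 0.303] pointing down, gripper open.
Joint ranges: [-3.1, 3.1], [-0.76, 2.03], [0.27, 2.55], [-1.08, 4.22], [0.17, 2.65], [-2.57, 2.57]. Speed limits (rad/s): [2.79, 2.79, 3.14, 3.14, 3.14, 3.14].

## Interface

Orientations are given as [roll, pitch, yaw] about the fixed x, y, z axes, in that order (R = Rz(yaw) Ry(pitch) Rx(roll)).
In Python, from bench import * gives the robot as it stands.
- The arm moves only by the tool jog_arm, never from a script. Its argument "moves" is a list of rows, each a list of 7 numbers: the turn, a rotation vector about the world's x, y, z in rad, then the shift along the world's x, y, z in mm, then the finger opening in mm, from 0 to 94. In form: [[rx, ry, rz, tx, ty, tz, fingers], ...]. A call has 1 to 12 rows; each row shifts and turns the commanded pose from where the row before left it; what a row does not reach is not made up. A row lasts 1/8 s, in which the tool goes at most 62.5 mm and 10.7 degrees, less where a joint would pass 70% of its speed; a pose out of reach is approached as far as the arm can. A call is refused whole if a number of a shift passes 62.5 or a number of a turn 0.188, either way. A call with a gripper value outside its range is refused whole. The fingers move at their own pace and stop on an object; the grip force is fixed at half the most. Time passes only in rows, so rows that do not move let the fingers close. It gives the time, the measured TCP pose, the force and the opening at its end, in the units of the state.
- get_obs(): the state, without advancing time (a new reading comes with each control period).
- snapshot(name): name is "side" or "top"; returns the picture (420x560x3 uint8, red, green, blue); there is no depth.
- get_calibration(name): a dict with "camera_matrix" (3x3 intrinsics, pixels), "R" (3x3) and "t" (3): a world point X has camera coordinates R X + t. Camera axes: x right, y down, z forward; pixel columns grow to the right and rows downward; lengths in m; the calibration is good to about 2 mm. A picture is of the moment at which its call begins. get_calibration takes no time and is no camera call.
- close_job(): hands the job in, once; it reports no verdict.
Trained networks look in the newest picture that a camera, given by its name, has taken for a name from the list of things; names that differ only in an ending like _2 or _b are one class to them, and where a whole thing is asked for, a point or a joint stands for the part that bears it (a point fixed in the world has none). Each returns a list of dicts, best first, with "conf" (0 to 1); they miss things now and then, are a little off and sometimes report something else, mostly with a low value. They report only what shows in the picture. A call takes as long as a camera call. They do not tell look-alikes from the thing itself.
- look_for(label, camera): "bbox" ([left, top, right, bottom] in pixels, round what is visible of it).
The state is a dict: "time": time; "joint_positions": joint angles; "qvel": joint speeds; "joint_torque": joint torques, N m; "tool_pos": TCP position; "ee_rot": TCP orientation; "wrist_force": force on the tool from outside, world axes, zero at the start; "wrist_torque": the same for the moment, N m; "width": finger opening in m.
Only numpy, scipy, OpenCV 4.12 (cv2) and the standard library are available. Lean on these libraries where they do the work, as an engineer would, in place of code of your own. Each camera call takes 0.05 s, during which the arm holds its last target.

## Working session

There is one attempt and no reset: what is moved stays moved. The work goes in short steps, Python scripts to look and compute and a tool call to move; the robot and the scene stay as the last step left them, time stands still between calls to the robot, and variables do not carry over. Pictures are saved under pics/ and viewed, and the job is handed in when it is done.

Besides the shell and the picture viewer there is one more tool, called after "Emit:" as a command line: name --pt "numbers of a row" for each row, then --argument value for the rest. jog_arm: Moves the arm, as the interface text tells. Its arguments: {"type":"object","properties":{"moves":{"type":"array","items":{"type":"array","items":{"type":"number"}}}},"required":["moves"]}

```bash
mkdir -p pics; ls; python3 - <<'E'
from bench import *
import cv2
for n in ("side","top"):
    im=snapshot(n); cv2.imwrite(f"pics/{n}0.png",im[:,:,::-1])
    for l in ("griddle","straightedge","shaker","turner"):
        print(n,l,look_for(l,n)[:3])
    c=get_calibration(n);print(c)
print(get_obs())
E
```

```text
pics
side griddle [{'bbox': [238.0, 181.7, 366.0, 271.3], 'conf': 0.73}]
side straightedge [{'bbox': [162.6, 177.5, 196.1, 205.1], 'conf': 0.77}, {'bbox': [224.0, 170.4, 273.6, 185.7], 'conf': 0.74}]
side shaker [{'bbox': [331.1, 191.0, 342.2, 207.2], 'conf': 0.67}]
side turner [{'bbox': [282.3, 292.4, 371.3, 316.6], 'conf': 0.94}]
{'camera_matrix': array([[503.66555255,   0.        , 281.52674158],
       [  0.        , 503.66555255, 206.81736069],
       [  0.        ,   0.        ,   1.        ]]), 'R': array([[ 0.92841487, -0.37137725,  0.01116972],
       [-0.18087904, -0.478035  , -0.85951458],
       [ 0.32454368,  0.79596575, -0.51098916]]), 't': array([-0.48078658,  0.18361272,  1.4434509 ])}
top griddle [{'bbox': [226.9, 131.3, 343.1, 254.3], 'conf': 0.69}]
top straightedge [{'bbox': [136.6, 165.9, 166.2, 232.5], 'conf': 0.8}, {'bbox': [103.5, 258.2, 158.6, 313.0], 'conf': 0.68}]
top shaker []
top turner [{'bbox': [381.0, 175.7, 404.9, 258.3], 'conf': 0.77}, {'bbox': [372.7, 132.8, 393.9, 159.5], 'conf': 0.17}]
{'camera_matrix': array([[398.02232012,   0.        , 277.64826
[... 307 characters left out ...]
445])}
{'time': 0.5, 'joint_positions': array([ 1.06386509e+00,  8.71988458e-02,  1.37075833e+00,  2.11146955e-06,
        1.68358500e+00, -1.03105421e-01]), 'qvel': array([ 2.59253081e-03, -3.63740833e-04, -1.29708551e-03,  7.20792279e-05,
        6.24587329e-04, -2.19455899e-04]), 'joint_torque': array([-1.13674410e-03, -3.39628279e+01, -3.02265644e+01,  7.17854686e-02,
        2.43709859e-02, -1.10179872e-05]), 'tool_pos': array([0.21612112, 0.50575406, 0.30267688]), 'ee_rot': array([ 3.14158955e+00, -5.04206331e-05,  1.16697075e+00]), 'wrist_force': array([-0.687196  ,  0.21194633, -0.10876225]), 'wrist_torque': array([ 0.01327479, -0.03918729,  0.0331772 ]), 'width': 0.0939293303349967}
```

View pics/side0.png

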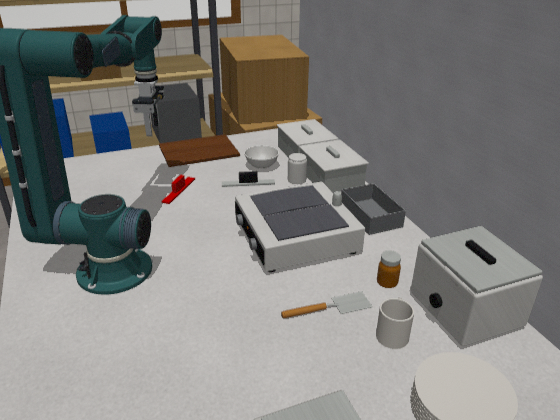

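View pics/top0.png

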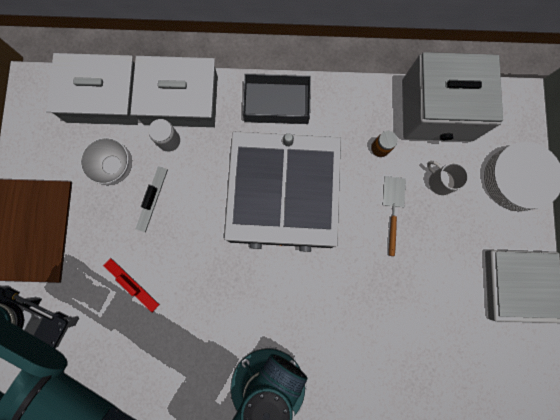

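```bash
python3 - <<'E'
import cv2
t=cv2.imread('pics/top0.png'); cv2.imwrite('pics/top0z.png',cv2.resize(t[110:330,80:420],None,fx=2.3,fy=2.3,interpolation=cv2.INTER_CUBIC))
t=cv2.imread('pics/side0.png'); cv2.imwrite('pics/side0z.png',cv2.resize(t[130:330,130:400],None,fx=2.9,fy=2.9,interpolation=cv2.INTER_CUBIC))
E
```

```text
(no output)
```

View pics/top0z.png

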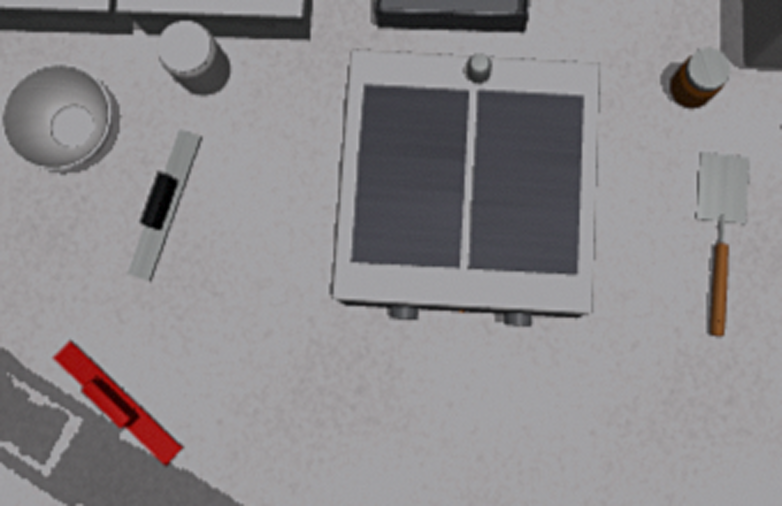

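View pics/side0z.png

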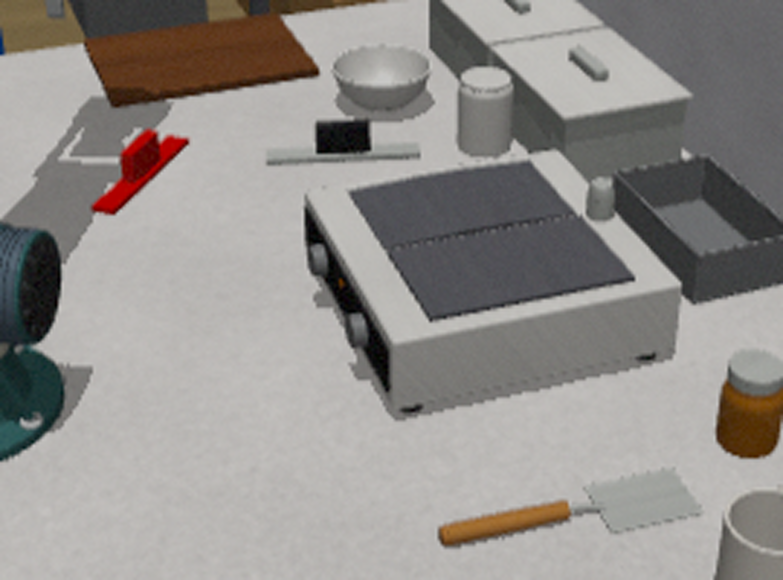

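The side view shows the left plate's outer edge bowed (zoom ~350,190 to 548,162), which hints that the left one is warped. The steel straightedge with the black grip is on the left at top-view ~(152,199). The red one is the look-alike. Next I measure.

```bash
cat > h.py <<'E'
import numpy as np, cv2
from bench import *
def unproj(n,uv,z):
    c=get_calibration(n);K,R,t=c['camera_matrix'],np.array(c['R']),np.array(c['t'])
    uv=np.atleast_2d(uv); d=np.c_[uv,np.ones(len(uv))]@np.linalg.inv(K).T@R
    o=-R.T@t
    return o+d*((z-o[2])/d[:,2])[:,None]
def proj(n,X):
    c=get_calibration(n);X=np.atleast_2d(X)
    p=(X@np.array(c['R']).T+c['t'])@c['camera_matrix'].T
    return p[:,:2]/p[:,2:]
E
python3 - <<'E'
from h import *
z=lambda p:(np.array(p)+.5)/2.3-.5+[80,110]
np.set_printoptions(precision=4,suppress=True)
L=z([(364,86),(468,89),(461,268),(351,262)]);Rr=z([(477,91),(583,96),(578,273),(468,270)])
for q in (L,Rr):
    X=unproj('top',q,.102);print(X[:,:2],X.mean(0),np.linalg.norm(np.diff(X,axis=0),axis=1), np.arctan2(*(X[0]-X[3])[1::-1]))
B=z([(180,131),(202,137),(152,281),(129,275)])
X=unproj('top',B,.008);print(X[:,:2],X.mean(0),np.linalg.norm(np.diff(X,axis=0),axis=1),'ang',np.arctan2(*(X[0]-X[3]+X[1]-X[2])[1::-1]))
im=cv2.imread('pics/top0.png'); g=im.max(2)
# dark grip
m=(g<45).astype(np.uint8); n,lab,st,ce=cv2.connectedComponentsWithStats(m)
for i in range(1,n):
    if 130<ce[i][0]<170 and 150<ce[i][1]<240: print('grip',st[i],ce[i],unproj('top',ce[i],.045))
# bar ends from side: zoom 2.9 offset (130,130)
zs=lambda p:(np.array(p)+.5)/2.9-.5+[130,130]
print(unproj('side',zs([(267,153),(420,148)]),.008))
for w in (L,): pass
s=cv2.imread('pics/side0.png'); cv2.imwrite('pics/plate_z.png',cv2.resize(s[175:245,235:365],None,fx=6,fy=6,interpolation=cv2.INTER_NEAREST))
E
```

```text
[[ 0.6635  0.1064]
 [ 0.6639 -0.0211]
 [ 0.4437 -0.019 ]
 [ 0.4467  0.1119]] [0.5544 0.0446 0.102 ] [0.1275 0.2203 0.1309] -0.02534841828332923
[[ 0.6617 -0.0322]
 [ 0.6597 -0.1622]
 [ 0.442  -0.1582]
 [ 0.4415 -0.0274]] [ 0.5513 -0.095   0.102 ] [0.1301 0.2177 0.1308] -0.021804689767920358
[[0.6223 0.3557]
 [0.6152 0.3261]
 [0.4236 0.3763]
 [0.4304 0.4064]] [0.5229 0.3661 0.008 ] [0.0304 0.198  0.0309] ang -0.25736576605883765
grip [142 186  15  24 205] [148.9463 197.2195] [[0.5217 0.3634 0.045 ]]
[[0.4343 0.3975 0.008 ]
 [0.6253 0.3406 0.008 ]]
```

View pics/plate_z.png

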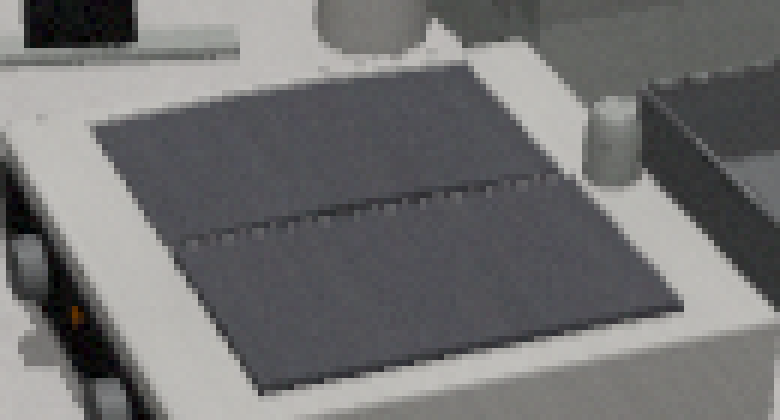

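The left plate is clearly convex: its outer edge (zoom 92,127 to 470,66) bows up about 1.7 px, while the right plate's edge is straight. I'll go to the straightedge.

Emit:
jog_arm --pt "0 0 0.014 30.6 -14 0 60" --pt "0 0 0.014 30.6 -14 0 60" --pt "0 0 0.014 30.6 -14 0 60" --pt "0 0 0.014 30.6 -14 0 60" --pt "0 0 0.014 30.6 -14 0 60" --pt "0 0 0.014 30.6 -14 0 60" --pt "0 0 0.014 30.6 -14 0 60" --pt "0 0 0.014 30.6 -14 0 60" --pt "0 0 0.014 30.6 -14 0 60" --pt "0 0 0.007 30.6 -14 0 60" --pt "0 0 0 0 0 -30 60" --pt "0 0 0 0 0 -30 60"

```text
time: 2.0
tool_pos: [0.5229, 0.3654, 0.2422]
ee_rot: [3.141, -0.001, 1.299]
wrist_force: [0.1, -0.7, 0.4]
width: 0.0601
```

```bash
python3 - <<'E'
from h import *
im=snapshot('top');im2=snapshot('side')
a=cv2.resize(im[120:290,80:240],None,fx=2.4,fy=2.4);b=cv2.resize(im2[110:280,130:300],None,fx=2.4,fy=2.4)
cv2.imwrite('pics/p1.png',np.hstack([a,b])[:,:,::-1]);o=get_obs();print(o['tool_pos'],o['ee_rot'],o['width'],o['wrist_force'])
E
```

```text
[0.52088892 0.36478189 0.23794111] [-3.13553263  0.0060699   1.29963341] 0.06006550102639684 [ 0.98550971 -0.14735503  0.04514026]
```

View pics/p1.png

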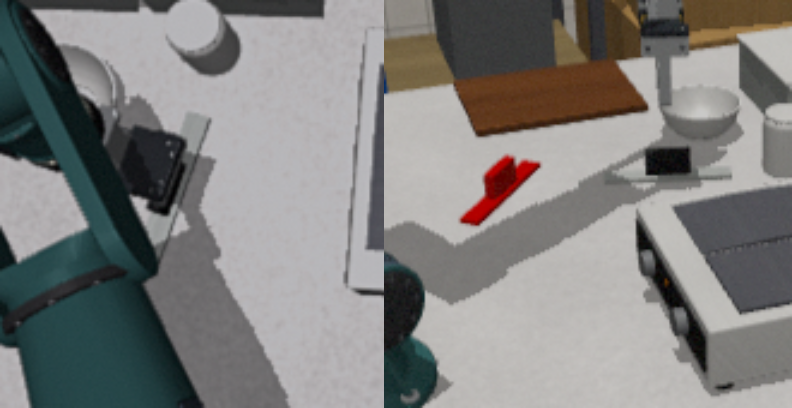

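The gripper hovers over the black grip: fingers at right-half (665,90), grip at (667,160). I check the pose noise.

Emit:
jog_arm --pt "0 0 0 0 0 -30 60" --pt "0 0 0 0 0 -30 60" --pt "0 0 0 0 0 0 60"

```text
time: 2.48
tool_pos: [0.5212, 0.3654, 0.1809]
ee_rot: [-3.138, 0.003, 1.3]
wrist_force: [-0.0, 0.0, 0.1]
width: 0.0602
```

```bash
python3 - <<'E'
from h import *
for i in range(4):
    im2=snapshot('side');o=get_obs();print(o['tool_pos'],o['ee_rot'],o['wrist_force'])
b=cv2.resize(im2[120:240,180:340],None,fx=4,fy=4)
cv2.imwrite('pics/p2.png',b[:,:,::-1])
# project expected grip point
print((proj('side',[[.5225,.3655,.05],[.5225,.3655,.03]])-[180,120])*4)
E
```

```text
[0.52197069 0.36586184 0.18302169] [-3.14100410e+00  5.17356792e-04  1.30021851e+00] [-0.40247839 -0.88205303  0.44498566]
[0.52257009 0.36619129 0.18443656] [ 3.14018427e+00 -1.54421852e-03  1.30020256e+00] [ 0.24921935  0.5789924  -0.57115033]
[0.5228889  0.36634462 0.18518307] [ 3.13904981e+00 -2.68157612e-03  1.30013407e+00] [ 0.1143196  -0.27627729 -0.15452763]
[0.52300049 0.3663664  0.18536923] [ 3.13864322e+00 -3.06596698e-03  1.30013370e+00] [ 0.48518367 -1.21609865  1.49990763]
[[265.74382983 209.34698861]
 [266.26506555 228.4308454 ]]
```

View pics/p2.png

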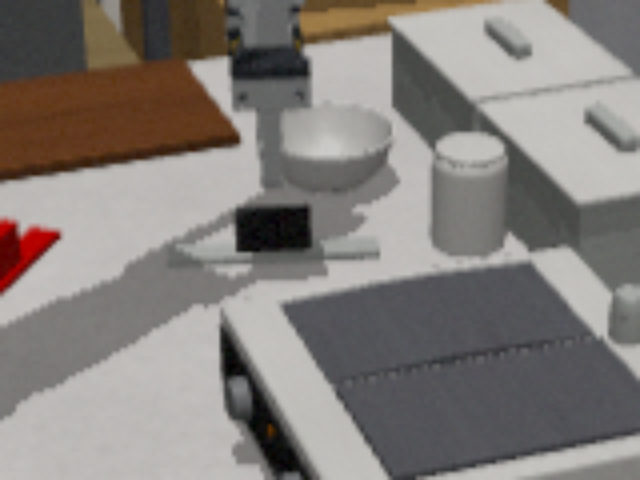

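Emit:
jog_arm --pt "0 0 0 1 0 -20 60" --pt "0 0 0 1 0 -20 60" --pt "0 0 0 0 0 -15 60" --pt "0 0 0 0 0 -8 60" --pt "0 0 0 0 0 -4 60" --pt "0 0 0 0 0 0 60" --pt "0 0 0 0 0 0 60" --pt "0 0 0 0 0 0 60"

```text
time: 3.68
tool_pos: [0.5244, 0.3659, 0.1165]
ee_rot: [3.141, -0.001, 1.3]
wrist_force: [-0.3, -0.2, 0.3]
width: 0.0599
```

Emit:
jog_arm --pt "0 0 0 0 0 0 30" --pt "0 0 0 0 0 0 10" --pt "0 0 0 0 0 0 10" --pt "0 0 0 0 0 0 10" --pt "0 0 0 0 0 0 10" --pt "0 0 0 0 0 0 10"

```text
time: 4.42
tool_pos: [0.5241, 0.3658, 0.1157]
ee_rot: [-3.142, -0.0, 1.3]
wrist_force: [0.6, -0.3, 0.2]
width: 0.018
```

```bash
python3 - <<'E'
from h import *
im2=snapshot('side');im=snapshot('top');o=get_obs();print(o['tool_pos'],o['ee_rot'],o['wrist_force'],o['width'])
b=cv2.resize(im2[120:220,180:290],None,fx=3.6,fy=4)
a=cv2.resize(im[150:250,110:220],None,fx=3.6,fy=4)
cv2.imwrite('pics/p3.png',np.hstack([a,b])[:,:,::-1])
E
```

```text
[0.52410754 0.36581511 0.11565311] [-3.14158031e+00 -1.51732435e-04  1.29993853e+00] [ 0.45813799  0.40272496 -0.94584718] 0.01776031391054868
```

View pics/p3.png

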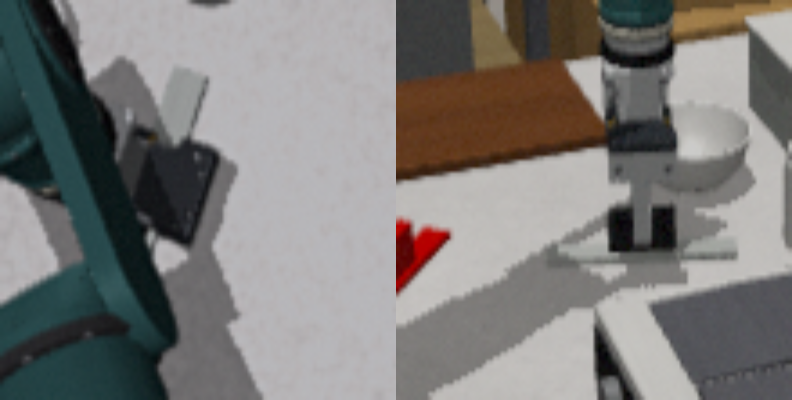

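Gripped, width 18 mm, fingers centred on the block. Lifting and carrying to the left plate.

Emit:
jog_arm --pt "0 0 0 0 0 10 10" --pt "0 0 0 0 0 20 10" --pt "0 0 0 0 0 30 10" --pt "0 0 0 0 0 30 10" --pt "0 0 0 0 0 30 10" --pt "0 0 0 0 0 20 10" --pt "0 0 0 0 0 10 10" --pt "0 0 0 0 0 0 10"

```text
time: 5.52
tool_pos: [0.5243, 0.3659, 0.2668]
ee_rot: [3.14, -0.001, 1.3]
wrist_force: [0.4, -0.0, -5.6]
width: 0.0179
```

Emit:
jog_arm --pt "0 0 0.01 1 -15 0 10" --pt "0 0 0.02 3 -26 0 10" --pt "0 0 0.025 3 -32 0 10" --pt "0 0 0.028 3 -32 0 10" --pt "0 0 0.028 3 -32 0 10" --pt "0 0 0.028 3 -32 0 10" --pt "0 0 0.028 3 -32 0 10" --pt "0 0 0.028 3 -32 0 10" --pt "0 0 0.024 3 -32 0 10" --pt "0 0 0.02 3 -32 0 10" --pt "0 0 0.01 2 -17 0 10" --pt "0 0 0 0 -7 0 10"

```text
time: 7.02
tool_pos: [0.5534, 0.043, 0.2644]
ee_rot: [-3.139, 0.0, 1.547]
wrist_force: [-0.8, 0.7, -5.4]
width: 0.0175
```

Emit:
jog_arm --pt "0 0 0 0 0 0 10" --pt "0 0 0 0 0 0 10" --pt "0 0 0 0 0 0 10" --pt "0 0 0 0 0 0 10"

```text
time: 7.52
tool_pos: [0.5541, 0.0453, 0.2657]
ee_rot: [3.142, -0.0, 1.55]
wrist_force: [-0.1, 0.1, -5.2]
width: 0.0177
```

```bash
python3 - <<'E'
from h import *
im2=snapshot('side');im=snapshot('top');o=get_obs();print(o['tool_pos'],o['ee_rot'],o['wrist_force'],o['width'])
b=cv2.resize(im2[120:280,230:370],None,fx=2.8,fy=2.8)
a=cv2.resize(im[110:270,215:355],None,fx=2.8,fy=2.8)
cv2.imwrite('pics/p4.png',np.hstack([a,b])[:,:,::-1])
E
```

```text
[0.55412755 0.04514129 0.26575158] [ 3.14148653e+00 -1.28752993e-04  1.54960522e+00] [-0.29902384 -0.1397793  -4.77038615] 0.01794055369352603
```

View pics/p4.png

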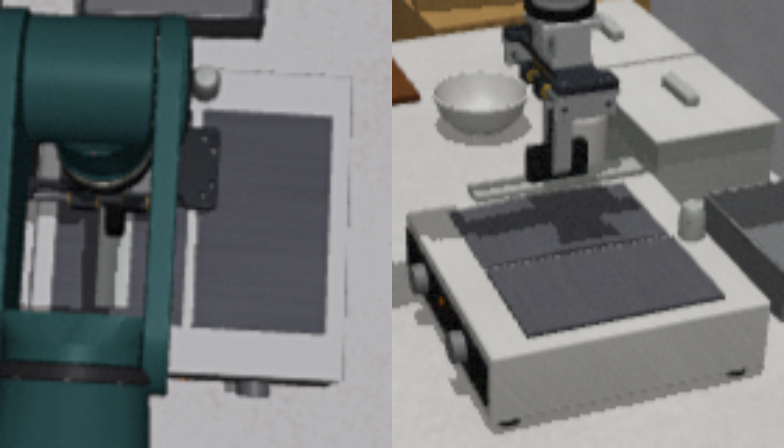

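Emit:
jog_arm --pt "0 0 0 0 0 -10 10" --pt "0 0 0 0 0 -14 10" --pt "0 0 0 0 0 -10 10" --pt "0 0 0 0 0 -4 10" --pt "0 0 0 0 0 -2 10" --pt "0 0 0 0 0 -2 10" --pt "0 0 0 0 0 0 10" --pt "0 0 0 0 0 0 10" --pt "0 0 0 0 0 0 10"

```text
time: 8.75
tool_pos: [0.5542, 0.0448, 0.224]
ee_rot: [3.141, -0.0, 1.549]
wrist_force: [-0.2, 0.3, -5.1]
width: 0.018
```

Emit:
jog_arm --pt "0 0 0 0 0 -1 10" --pt "0 0 0 0 0 -1 10" --pt "0 0 0 0 0 0 10" --pt "0 0 0 0 0 0 10"

```text
time: 9.25
tool_pos: [0.5541, 0.0448, 0.2217]
ee_rot: [-3.142, -0.0, 1.549]
wrist_force: [0.0, -0.6, -5.5]
width: 0.0183
```

Emit:
jog_arm --pt "0 0 0 0 0 -0.7 10" --pt "0 0 0 0 0 -0.7 10" --pt "0 0 0 0 0 0 10" --pt "0 0 0 0 0 0 10"

```text
time: 9.75
tool_pos: [0.5541, 0.0448, 0.2203]
ee_rot: [-3.142, -0.0, 1.549]
wrist_force: [-0.2, -0.6, -5.0]
width: 0.018
```

Emit:
jog_arm --pt "0 0 0 0 0 -0.7 10" --pt "0 0 0 0 0 0 10" --pt "0 0 0 0 0 0 10"

```text
time: 10.12
tool_pos: [0.5541, 0.0448, 0.2197]
ee_rot: [3.141, -0.0, 1.549]
wrist_force: [-0.3, 0.5, -4.7]
width: 0.0183
```

Emit:
jog_arm --pt "0 0 0 0 0 -0.5 10" --pt "0 0 0 0 0 0 10" --pt "0 0 0 0 0 0 10"

```text
time: 10.5
tool_pos: [0.5541, 0.0448, 0.2196]
ee_rot: [3.141, -0.0, 1.549]
wrist_force: [-1.4, -0.2, -0.7]
width: 0.0178
```

Emit:
jog_arm --pt "0 0 0 0 0 -0.5 10" --pt "0 0 0 0 0 0 10" --pt "0 0 0 0 0 0 10"

```text
time: 10.88
tool_pos: [0.5541, 0.0448, 0.2196]
ee_rot: [3.141, -0.0, 1.549]
wrist_force: [-3.5, -0.2, 4.5]
width: 0.0175
```

Contact at the expected height. Releasing.

Emit:
jog_arm --pt "0 0 0 0 0 0.4 10" --pt "0 0 0 0 0 0 24" --pt "0 0 0 0 0 0 40" --pt "0 0 0 0 0 0 50" --pt "0 0 0 0 0 0 50" --pt "0 0 0 0 0 0 50"

```text
time: 11.62
tool_pos: [0.5542, 0.0448, 0.2189]
ee_rot: [3.142, -0.0, 1.549]
wrist_force: [0.9, -0.6, -1.0]
width: 0.05
```

Emit:
jog_arm --pt "0 0 0 0 0 5 50" --pt "0 0 0 0 0 15 50" --pt "0 0 0 0 0 25 50" --pt "0 0 0 0 0 30 50" --pt "0 0 0 0 0 20 50" --pt "0 0 0 0 0 5 30" --pt "0 0 0 0 0 0 0" --pt "0 0 0 0 0 0 0" --pt "0 0 0 0 0 0 0"

```text
time: 12.75
tool_pos: [0.5538, 0.0448, 0.3179]
ee_rot: [-3.14, -0.0, 1.549]
wrist_force: [-0.8, -0.5, 0.3]
width: 0.0133
```

```bash
python3 - <<'E'
from h import *
im2=snapshot('side');im=snapshot('top');o=get_obs();print(o['tool_pos'],o['ee_rot'],o['wrist_force'],o['width'])
b=cv2.resize(im2[120:280,230:370],None,fx=2.8,fy=2.8)
a=cv2.resize(im[110:270,215:355],None,fx=2.8,fy=2.8)
cv2.imwrite('pics/p5.png',np.hstack([a,b])[:,:,::-1])
E
```

```text
[0.55395291 0.04477408 0.31823624] [-3.14021257e+00 -9.51434517e-05  1.54896705e+00] [0.10727425 0.38145749 0.37837193] 0.005920699901670853
```

View pics/p5.png

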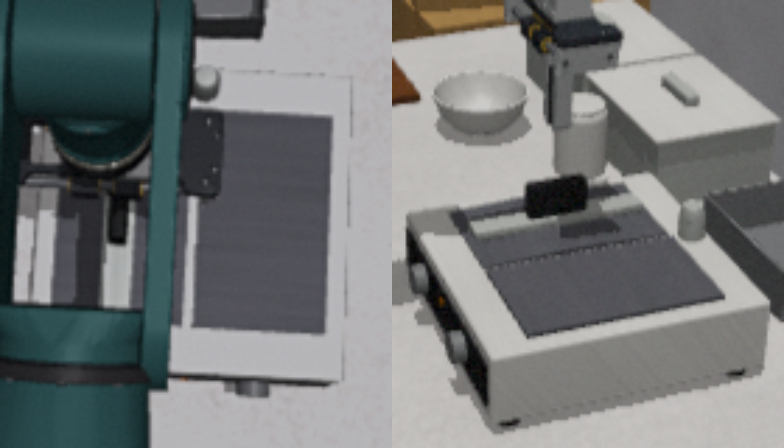

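Laid centred on the left plate (side-half bar from 470,230 to 650,200) and let go, fingers closing. Now going to the near end.

Emit:
jog_arm --pt "0 0 0 -15 0.5 0 0" --pt "0 0 0 -25 0.5 0 0" --pt "0 0 0 -30 0.5 0 0" --pt "0 0 0 -17 0.5 -10 0" --pt "0 0 0 0 0 -25 0" --pt "0 0 0 0 0 -25 0" --pt "0 0 0 0 0 -20 0" --pt "0 0 0 0 0 -10 0" --pt "0 0 0 0 0 -5 0" --pt "0 0 0 0 0 0 0" --pt "0 0 0 0 0 0 0" --pt "0 0 0 0 0 0 0"

```text
time: 14.35
tool_pos: [0.4674, 0.0468, 0.2247]
ee_rot: [3.14, -0.0, 1.549]
wrist_force: [0.1, -0.1, 0.8]
width: 0.0006
```

```bash
python3 - <<'E'
from h import *
im2=snapshot('side');o=get_obs();print(o['tool_pos'],o['ee_rot'],o['wrist_force'],o['width'])
b=cv2.resize(im2[140:260,220:380],None,fx=4,fy=4)
cv2.imwrite('pics/p6.png',b[:,:,::-1])
E
```

```text
[0.46738315 0.04676439 0.22455941] [ 3.14053598e+00 -9.05282842e-05  1.54900496e+00] [-0.44461792  0.32994765  0.64731402] 0.0007884169633436589
```

View pics/p6.png

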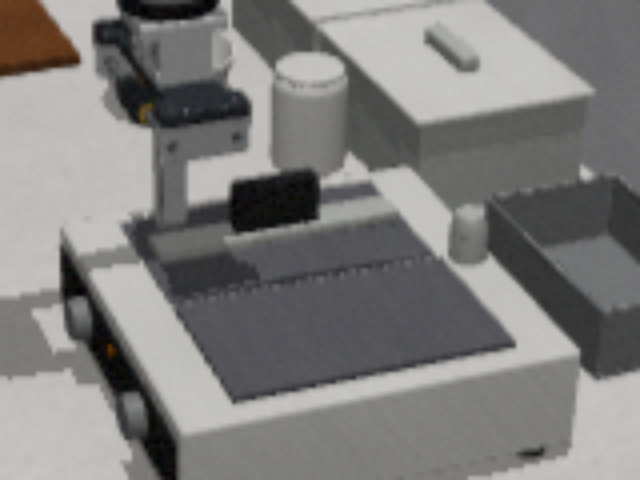

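Fingers are over the near end of the bar (~172,225). Pressing gently.

Emit:
jog_arm --pt "0 0 0 0 0 -6 0" --pt "0 0 0 0 0 -5 0" --pt "0 0 0 0 0 -3 0" --pt "0 0 0 0 0 -1 0" --pt "0 0 0 0 0 0 0" --pt "0 0 0 0 0 0 0"

```text
time: 15.15
tool_pos: [0.4672, 0.0468, 0.2093]
ee_rot: [3.141, -0.0, 1.549]
wrist_force: [-1.6, 0.3, 2.4]
width: 0.0003
```

Emit:
jog_arm --pt "0 0 0 0 0 -1 0" --pt "0 0 0 0 0 0 0" --pt "0 0 0 0 0 0 0"

```text
time: 15.52
tool_pos: [0.4672, 0.0468, 0.2081]
ee_rot: [3.141, -0.0, 1.549]
wrist_force: [-0.5, -0.2, 1.9]
width: 0.0003
```

Emit:
jog_arm --pt "0 0 0 0 0 -0.7 0" --pt "0 0 0 0 0 0 0" --pt "0 0 0 0 0 0 0"

```text
time: 15.9
tool_pos: [0.4671, 0.0468, 0.2073]
ee_rot: [-3.142, -0.0, 1.549]
wrist_force: [-1.2, -0.4, 1.3]
width: 0.0004
```

It yields at about 1–2 N, so this is the warped plate. A little further, to the stop.

Emit:
jog_arm --pt "0 0 0 0 0 -0.7 0" --pt "0 0 0 0 0 0 0" --pt "0 0 0 0 0 0 0"

```text
time: 16.27
tool_pos: [0.4671, 0.0468, 0.2067]
ee_rot: [-3.142, -0.0, 1.549]
wrist_force: [-1.4, -0.1, 3.4]
width: 0.0006
```

Emit:
jog_arm --pt "0 0 0 0 0 -0.5 0" --pt "0 0 0 0 0 0 0" --pt "0 0 0 0 0 0 0"

```text
time: 16.65
tool_pos: [0.4671, 0.0468, 0.2067]
ee_rot: [3.141, -0.0, 1.549]
wrist_force: [-2.6, -0.0, 5.6]
width: 0.0006
```

Emit:
jog_arm --pt "0 0 0 0 0 -0.5 0" --pt "0 0 0 0 0 0 0" --pt "0 0 0 0 0 0 0"

```text
time: 17.02
tool_pos: [0.4671, 0.0468, 0.2066]
ee_rot: [3.141, -0.0, 1.549]
wrist_force: [-3.6, 0.8, 6.3]
width: 0.0008
```

Hit the stop after about 2.9 mm of rocking. Lift and check that the bar came back.

Emit:
jog_arm --pt "0 0 0 0 0 1.5 0" --pt "0 0 0 0 0 2 0" --pt "0 0 0 0 0 4 0" --pt "0 0 0 0 0 15 0" --pt "0 0 0 0 0 25 0" --pt "0 0 0 0 0 25 0" --pt "0 0 0 0 0 20 0" --pt "0 0 0 0 0 0 0"

```text
time: 18.02
tool_pos: [0.468, 0.0468, 0.3007]
ee_rot: [3.136, -0.0, 1.549]
wrist_force: [-0.4, 0.3, -0.6]
width: 0.0003
```

```bash
python3 - <<'E'
from h import *
im2=snapshot('side');im=snapshot('top');o=get_obs();print(o['tool_pos'],o['ee_rot'],o['wrist_force'],o['width'])
b=cv2.resize(im2[120:280,230:370],None,fx=2.8,fy=2.8)
a=cv2.resize(im[110:270,215:355],None,fx=2.8,fy=2.8)
cv2.imwrite('pics/p7.png',np.hstack([a,b])[:,:,::-1])
E
```

```text
[0.46707726 0.04677456 0.2979692 ] [ 3.14150359e+00 -1.19753962e-04  1.54897445e+00] [-0.04519173 -0.70979356 -0.60205378] 0.00040502753232528457
```

View pics/p7.png

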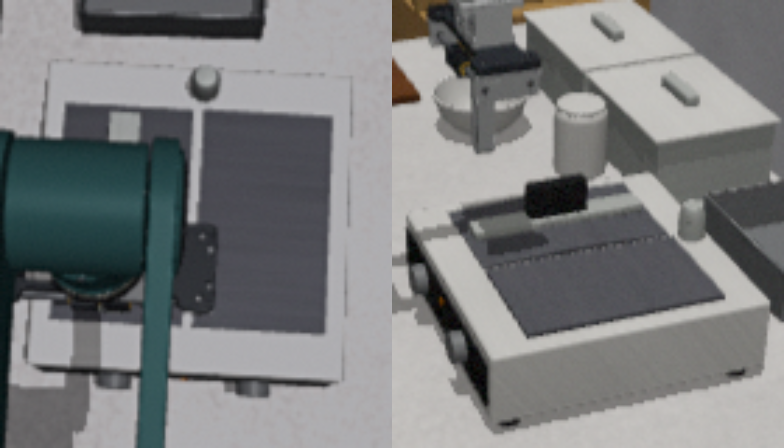

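The bar returned level and has not shifted. Moving to the far end.

Emit:
jog_arm --pt "0 0 0 14 0 0 0" --pt "0 0 0 30 -1 0 0" --pt "0 0 0 40 -1 0 0" --pt "0 0 0 40 -1 0 0" --pt "0 0 0 32 -1 0 0" --pt "0 0 0 18 0 -5 0" --pt "0 0 0 0 0 -20 0" --pt "0 0 0 0 0 -25 0" --pt "0 0 0 0 0 -15 0" --pt "0 0 0 0 0 -8 0" --pt "0 0 0 0 0 0 0" --pt "0 0 0 0 0 0 0"

```text
time: 19.62
tool_pos: [0.6415, 0.0428, 0.2263]
ee_rot: [3.14, -0.0, 1.549]
wrist_force: [0.7, -0.2, -0.4]
width: 0.0006
```

```bash
python3 - <<'E'
from h import *
im2=snapshot('side');o=get_obs();print(o['tool_pos'],o['ee_rot'],o['wrist_force'],o['width'])
b=cv2.resize(im2[140:260,220:380],None,fx=4,fy=4)
cv2.imwrite('pics/p8.png',b[:,:,::-1])
E
```

```text
[0.64154472 0.04277333 0.22646758] [ 3.13927170e+00 -9.38791214e-05  1.54901254e+00] [ 0.55388784 -0.04610296  0.68414877] 0.0004822437464392559
```

View pics/p8.png

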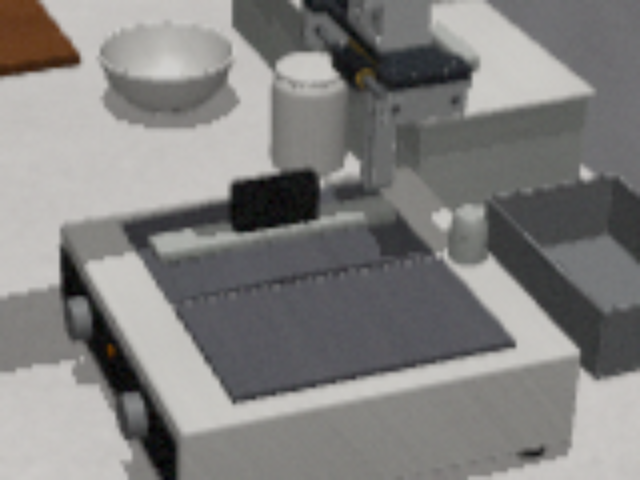

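Fingers are above the far end (~378,190). Pressing in small steps.

Emit:
jog_arm --pt "0 0 0 0 0 -6 0" --pt "0 0 0 0 0 -6 0" --pt "0 0 0 0 0 -3 0" --pt "0 0 0 0 0 -1 0" --pt "0 0 0 0 0 -1 0" --pt "0 0 0 0 0 0 0" --pt "0 0 0 0 0 0 0"

```text
time: 20.55
tool_pos: [0.6411, 0.0428, 0.2084]
ee_rot: [3.141, -0.0, 1.549]
wrist_force: [-0.8, -0.7, 1.3]
width: 0.0005
```

Emit:
jog_arm --pt "0 0 0 0 0 -0.7 0" --pt "0 0 0 0 0 -0.7 0" --pt "0 0 0 0 0 0 0" --pt "0 0 0 0 0 0 0"

```text
time: 21.05
tool_pos: [0.6412, 0.0428, 0.2069]
ee_rot: [3.141, -0.0, 1.549]
wrist_force: [-0.7, 0.7, 1.4]
width: 0.0001
```

Emit:
jog_arm --pt "0 0 0 0 0 -0.7 0" --pt "0 0 0 0 0 0 0" --pt "0 0 0 0 0 0 0"

```text
time: 21.42
tool_pos: [0.6412, 0.0428, 0.2067]
ee_rot: [3.141, -0.0, 1.549]
wrist_force: [-1.5, -0.7, 4.5]
width: 0.0009
```

Emit:
jog_arm --pt "0 0 0 0 0 -0.5 0" --pt "0 0 0 0 0 0 0" --pt "0 0 0 0 0 0 0"

```text
time: 21.8
tool_pos: [0.6412, 0.0428, 0.2067]
ee_rot: [3.14, -0.0, 1.549]
wrist_force: [-1.8, -0.3, 6.8]
width: 0.0002
```

The far end also rocked down to its stop. Lift off, clear the view and check.

Emit:
jog_arm --pt "0 0 0 0 0 1.5 0" --pt "0 0 0 0 0 2 0" --pt "0 0 0 0 0 4 0" --pt "0 0 0 0 0 15 0" --pt "0 0 0 0 0 25 0" --pt "0 0 0 0 0 30 0" --pt "0 0 0 0 0 30 0" --pt "0 0 0 -5 20 10 0" --pt "0 0 0 -10 35 0 0" --pt "0 0 0 -15 40 0 0" --pt "0 0 0 -15 40 0 0" --pt "0 0 0 -15 40 0 0"

```text
time: 23.3
tool_pos: [0.5796, 0.2202, 0.3222]
ee_rot: [-3.14, -0.0, 1.55]
wrist_force: [-0.0, -0.3, 0.3]
width: 0.0005
```

Emit:
jog_arm --pt "0 0 0 -20 40 0 0" --pt "0 0 0 -20 40 0 0" --pt "0 0 0 -20 40 0 0" --pt "0 0 0 -10 20 0 0" --pt "0 0 0 0 0 0 0" --pt "0 0 0 0 0 0 0" --pt "0 0 0 0 0 0 0" --pt "0 0 0 0 0 0 0"

```text
time: 24.3
tool_pos: [0.5118, 0.3567, 0.323]
ee_rot: [3.142, 0.0, 1.547]
wrist_force: [0.1, 0.5, -0.4]
width: 0.0003
```

```bash
python3 - <<'E'
from h import *
im2=snapshot('side');im=snapshot('top');o=get_obs();print(o['time'],o['tool_pos'],o['wrist_force'],o['width'])
b=cv2.resize(im2[120:280,230:370],None,fx=2.8,fy=2.8)
a=cv2.resize(im[110:270,215:355],None,fx=2.8,fy=2.8)
cv2.imwrite('pics/p9.png',np.hstack([a,b])[:,:,::-1])
cv2.imwrite('pics/p9t.png',im[:,:,::-1])
E
```

```text
24.4 [0.51155444 0.35706006 0.32302662] [ 0.21462921 -0.70988546 -0.13181656] 0.0005107904937891837
```

View pics/p9.png

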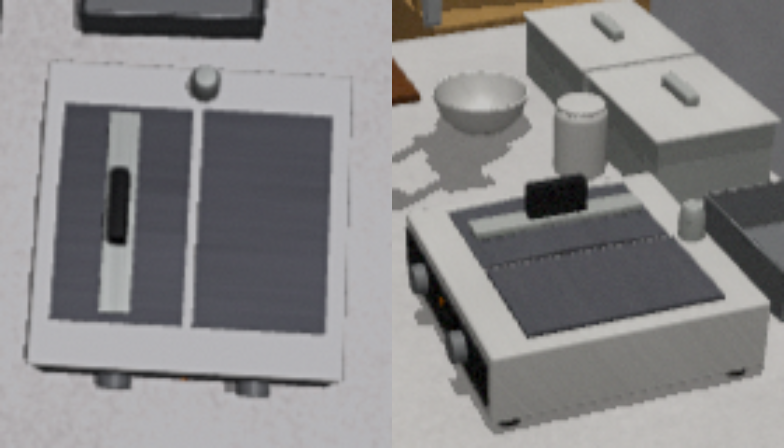

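View pics/p9t.png

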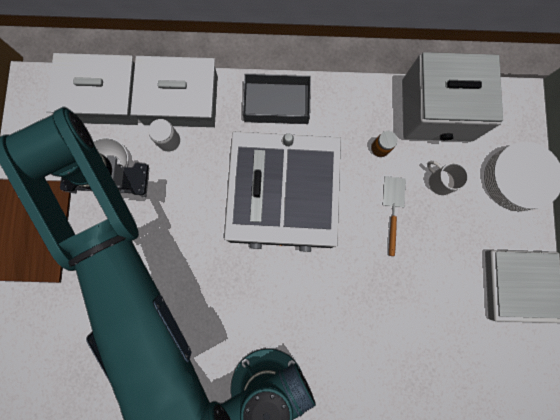

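The bar lies centred front to back on the left plate (top zoom ~120,210). The bystanders look unmoved and the arm is clear. Handing in.

```bash
python3 -c "
from bench import *
print(close_job())"
```

```text
the job is handed in; nothing more can be done
None
```

The left plate is the warped one. I laid the straightedge centred front to back on it, let go, and pressed the near end and then the far end. Each end went down about 2–3 mm at roughly 1–2 N and then stopped, and I pressed no harder than about 7 N at the wrist. I did not test the right plate: it looked straight in the side picture, where the left one was visibly bowed.

In the last pictures, at 24.4 s and before handing in, the straightedge lies centred and aligned on the left plate. The arm is clear of everything with no force reading, and the bystanders look unmoved by eye. No check failed or disagreed. I did not measure the final bar position or the bystander positions numerically, and the hand-in gave no verdict.

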